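Mark a tin in the guarded hand press

ROBOT

A 6-joint arm with a two-finger parallel gripper is mounted at the origin on the work surface. World frame = base frame: x ahead of the robot, y to its left, z up, the work surface at z = 0. Lengths are in m, angles in rad, forces in N, time in s.
With the tool pointing down it reaches from about 0.15 to 0.775 m from the base axis. Payload 6.1 kg.
Tool frame: the origin (TCP) lies on the centre line of the jaws, within the pads' length; the fingertips stand 8 mm ahead of it and the grasp point (between the pads) lies 11 mm behind it; z points along the fingers, y is the direction in which the jaws open and shut (so a half turn about z gives the same grasp; the last joint's range is limited). The gripper opens to 85 mm and grips with 20 to 120 N. Pads are 22 mm wide; open, the fingers measure 114 mm over their backs; the gripper's body (76 mm by 85 mm) begins 54 mm behind the grasp point. The pads swing forward as they close: fully open they stand 13 mm farther back than shut.
Start: joints at [-1.206, 0.126, -0.04, 1.405, 0, 1.571], TCP at [0.187, -0.49, 0.218] pointing down, gripper open.
Joint ranges: [-2.72, 2.72], [-0.95, 1.95], [-1.27, 1.35], [-1.78, 2.02], [-1.46, 1.47], [-3.14, 3.14]. Speed limits (rad/s): [2.39, 2.39, 3.01, 3.14, 3.14, 3.14].

INTERFACE

Orientations are given as a rotation vector (axis times angle).
In Python, from cell import robot gives the robot as it stands.
- The arm moves only by the tool jog_arm, never from a script. Its argument "targets" is a list of rows, each a list of 7 numbers: the shift along the tool's x, y, z in cm, then the turn, a rotation vector about the tool's x, y, z in degrees, then the closure, from 0 (fully open) to 1 (shut). In form: [[dx, dy, dz, ax, ay, az, claw], ...]. A call has 1 to 12 rows; each row shifts and turns the commanded pose from where the row before left it, along the tool's axes as they then stand; what a row does not reach is not made up. A row lasts 1/8 s, in which the tool goes at most 62.5 mm and 10.7 degrees, less where a joint would pass 70% of its speed; a pose out of reach is approached as far as the arm can. A call with a gripper value outside its range is refused whole. The fingers move at their own pace and stop on an object; "grip_force" is the grip in N (left out, the last holds). Time passes only in rows, so rows that do not move let the fingers close. It gives the time, the measured TCP pose, the force and the opening at its end, in the units of the state.
- robot.get_obs(): the state, without advancing time (a new reading comes with each control period).
- robot.read_camera(name): name is "scene" or "top" or "wrist"; returns the picture (420x560x3 uint8, red, green, blue); there is no depth.
- robot.calibration(name): a dict with "K" (3x3 intrinsics, pixels), "R" (3x3) and "t" (3): a world point X has camera coordinates R X + t. Camera axes: x right, y down, z forward; pixel columns grow to the right and rows downward; lengths in m; the calibration is good to about 2 mm. A picture is of the moment at which its call begins: read the wrist's pose just before it. calibration takes no time and is no camera call; for the wrist camera it gives the pose at the moment of the call.
- robot.job_done(): hands the job in, once; it reports no verdict.
Trained networks look in the newest picture that a camera, given by its name, has taken for a name from the list of things; names that differ only in an ending like _2 or _b are one class to them, and where a whole thing is asked for, a point or a joint stands for the part that bears it (a point fixed in the world has none). Each returns a list of dicts, best first, with "conf" (0 to 1); they miss things now and then, are a little off and sometimes report something else, mostly with a low value. They report only what shows in the picture. A call takes as long as a camera call. They do not tell look-alikes from the thing itself.
- robot.silhouettes(camera, thing): "region" (420x560 bool, what is visible of it) and "box" ([left, top, right, bottom] in pixels, round what is visible of it).
- robot.pinpoint(camera, thing): "at" ([column, row] in pixels: a listed point, or the origin of a listed thing).
The state is a dict: "time": time; "joint_positions": joint angles; "qd": joint speeds; "tau": joint torques, N m; "ee_pos": TCP position; "tcp_rot": TCP orientation; "wrist_force": force on the tool from outside, world axes, zero at the start; "torque": the same for the moment, N m; "width": finger opening in m.
Only numpy, scipy, OpenCV 4.12 (cv2) and the standard library are available. Lean on these libraries where they do the work, as an engineer would, in place of code of your own. Each camera call takes 0.05 s, during which the arm holds its last target.

TASK

Mark the medicine tin in the hand press: push the tray by its push plate until it is fully home, then reach down through the window of the guard and press the lever fully down, keep it down for about a second and let it come back up. Nothing needs to be gripped. Do not touch the guard, do not press the lever before the tray is home, leave the tin standing in its nest, and leave everything else where it is.

Things in the scene. Friction and masses are not known exactly. Their poses are not given: they have to be found in the camera images.
- window (a point): Centre of the rectangular window in the guard's flat top plate, at the level of the plate's upper face (122 mm above the work surface). The window is 100 mm along its own x and 110 mm along its own y. Its axes are the press's axes (yaw varies): z up, x from the press's front (robot side) to its back, y along the tray's slideway towards the side where the push plate sticks out. The lever's pad lies in the middle of the window, below it.
- guard: The fixed aluminium guard cage around the press: four corner posts, rods, and a 4 mm top plate with the window, upper face 122 mm above the work surface. Origin on the work surface; same axes as the window, whose centre is 35 mm from the origin along -x. Outside it spans x -115 to +105 mm and y -90 to +90 mm about its origin; the front and the -y side are closed by rods, the tray goes in on the +y side. Not to be touched.
- lever_pad (a point): Centre of the upper face of the lever's round black pad, 40 mm across. It stands 22 mm below the upper face of the guard's top plate when the lever is up; it sinks 21 mm to the stop, and swings about 1 mm in x. The lever is a steel bar hinged 100 mm behind the pad (at +x).
- lever (a joint): Lever angle in rad: 0 up (at rest), 0.21 fully down at its hard stop. A spring pushes it back up: about 3 N at the pad at the start of the stroke, 7 N at the end, then a hard stop.
- tray (a joint): How far the sliding tray is pushed in, in m: 0 fully out (as it starts), 0.110 fully home at its hard stop. It slides along the window's -y direction against about 2 N of friction and stays where it is left.
- tin_mid (a point): Centre (half-way up) of the round steel tin, 41 mm across, 18 mm high, that stands loose in the square nest of the tray, 152 mm from the push face along -y. With the tray home it stands under the die.
- push_face (a point): Centre of the outer face of the upright aluminium push plate at the outer end of the tray; the face looks along the window's +y. The plate is 60 mm wide along x and 6 mm thick. This point lies 54 mm above the work surface; the plate reaches 22 mm higher and 40 mm lower. Under it runs the slideway, 12 mm high. With the tray home the face stands 62 mm outside the guard.
- spare_tin_mid (a point): Bystander: an empty spare tin like the one in the tray, standing by the slideway in front (robot side) of the tray; point half-way up.
- weight: Bystander: a brass balance weight, 32 mm across, 44 mm high, standing beyond the slideway; origin at the centre of its underside.
- mortar: Bystander: white ceramic mortar, 110 mm across, 75 mm high; origin at the centre of its underside.
- pestle: Bystander: white pestle lying down, 22 mm thick, 130 mm long.
- jar: Bystander: amber glass jar, 80 mm across, 120 mm high; origin at the centre of its underside.
- pan: Bystander: shallow brass scale pan, 120 mm across; origin at the centre of its underside.
- scoop: Bystander: wooden spoon lying down.
- bottle: Bystander: small white bottle, 50 mm across, 90 mm high; origin at the centre of its underside.
Not all that is in view belongs to the job. Leave any brown or green look-alike of the part that bears tin_mid alone.

How it is judged:
By the outcome, as a careful person would: the job done as asked, in the order asked, and still so for the second after the job is handed in, with the robot touching nothing.
It also fails if it takes over 54 s, if anything falls off the work surface, if the arm or the gripper's body presses on something with over 40 N, if the wrist force passes 120 N, or if a joint passes its speed limit or range.

## Working session

There is one attempt and no reset: what is moved stays moved. The work goes in short steps, Python scripts to look and compute and a tool call to move; the robot and the scene stay as the last step left them, time stands still between calls to the robot, and variables do not carry over. Pictures are saved under pics/ and viewed, and the job is handed in when it is done.

Besides the shell and the picture viewer there is one more tool, called after "Call:" by a JSON object that holds its "method" and its "body", one argument or row to a line. jog_arm: Moves the arm, as the interface text tells. Its arguments: {"type":"object","properties":{"targets":{"type":"array"},"grip_force":{"type":"number"}},"required":["targets"]}

```bash
mkdir -p pics; ls
python3 - <<'E'
from cell import robot
import cv2
for c in ("scene","top"):
    im=robot.read_camera(c); cv2.imwrite(f"pics/{c}0.png",im[:,:,::-1])
    for n in ("window","lever_pad","push_face","tin_mid","guard","spare_tin_mid","weight"):
        r=robot.pinpoint(c,n); print(c,n,[(x["at"],round(x["conf"],2)) for x in r][:3])
    k=robot.calibration(c); print(k)
o=robot.get_obs(); print(o["time"],o["ee_pos"],o["tcp_rot"],o["width"],o["wrist_force"])
E
```

```text
pics
scene window [([231.5, 197.6], 0.66)]
scene lever_pad [([233.2, 198.0], 0.5)]
scene push_face [([308.3, 280.7], 0.7)]
scene tin_mid [([236.0, 318.0], 0.76), ([198.6, 295.9], 0.59), ([314.6, 217.3], 0.53)]
scene guard [([226.8, 232.8], 0.62)]
scene spare_tin_mid [([311.5, 241.4], 0.45), ([306.6, 281.7], 0.34)]
scene weight [([269.7, 318.9], 0.46)]
{'K': array([[403.98787915,   0.        , 281.77415855],
       [  0.        , 403.98787915, 213.04183729],
       [  0.        ,   0.        ,   1.        ]]), 'R': array([[-4.13185669e-01,  9.10646362e-01, -8.97749255e-04],
       [ 7.11576468e-01,  3.22246592e-01, -6.24352516e-01],
       [-5.68275051e-01, -2.58612329e-01, -7.81142196e-01]]), 't': array([ 0.19755942, -0.29204751,  1.3650576 ])}
top window []
top lever_pad [([311.2, 212.8], 0.6), ([349.6, 152.5], 0.41)]
top push_face [([348.6, 149.6], 0.67), ([234.9, 184.3], 0.64)]
top tin_mid [([273.6, 147.8], 0.68), ([255.6, 257.4], 0.66), ([280.9, 195.0], 0.63)]
top guard [([314.9, 209.7], 0.97)]
top spare_tin_mid [([246.2, 231.4], 0.48), ([139.3, 201.8], 0.42), ([254.3, 156.3], 0.26)]
top weight [([140.7, 201.3], 0.74)]
{'K': array([[473.30860055,   0.        , 276.13533685],
       [  0.        , 473.30860055, 209.3467615 ],
       [  0.        ,   0.        ,   1.        ]]), 'R': array([[ 0.02290127, -0.99970838,  0.00766132],
       [-0.98230426, -0.02392614, -0.1857576 ],
       [ 0.18588673, -0.00327166, -0.98256573]]), 't': array([-0.02183824,  0.5433283 ,  1.44995058])}
0.8 [ 0.18728864 -0.49044296  0.21811275] [ 3.08944005e+00  5.69862929e-01 -2.28866370e-05] 0.08527605033550051 [-0.27926114 -0.37720859  0.10816627]
```

View pics/scene0.png

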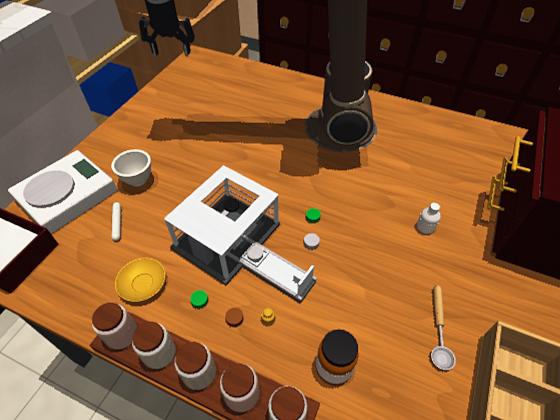

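View pics/top0.png

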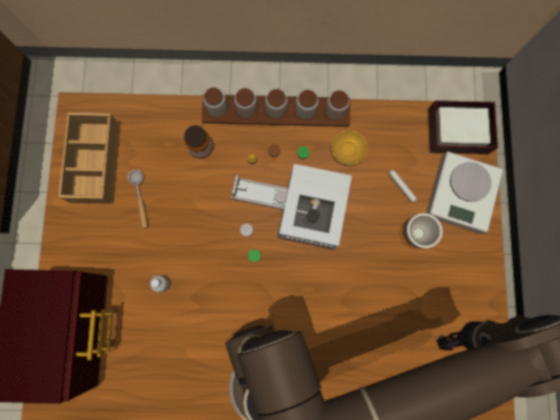

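The scene shows the guard around (222,215), with the push plate at (305,280). In the top view the guard is at (316,206) and the push plate at about (236,186). I'll enlarge both views for a corner fit.

Run:
```python
import cv2
a=cv2.imread("pics/top0.png")[140:260,220:370]; b=cv2.imread("pics/scene0.png")[160:305,160:325]
cv2.imwrite("pics/topz.png",cv2.resize(a,None,fx=5,fy=5,interpolation=cv2.INTER_CUBIC)[:600,:800])
cv2.imwrite("pics/scenez.png",cv2.resize(b,None,fx=4,fy=4,interpolation=cv2.INTER_CUBIC)[:600,:800])
```

```text
(no output)
```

View pics/topz.png

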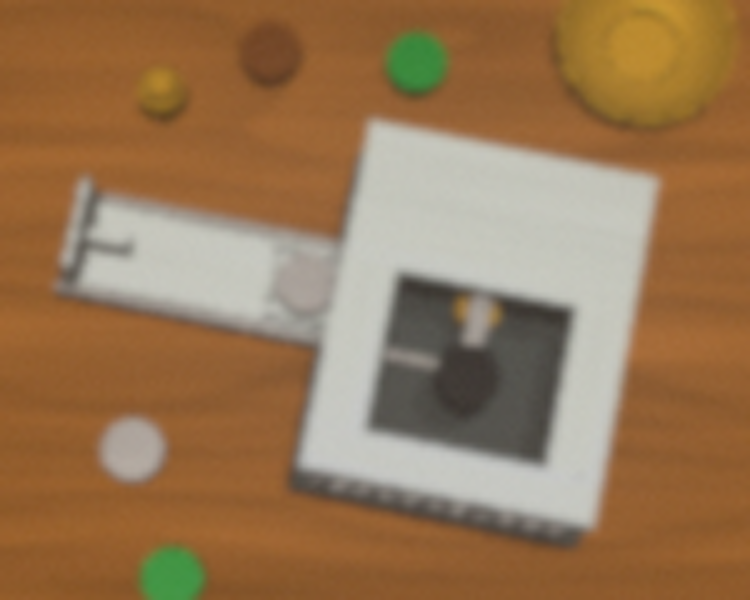

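View pics/scenez.png

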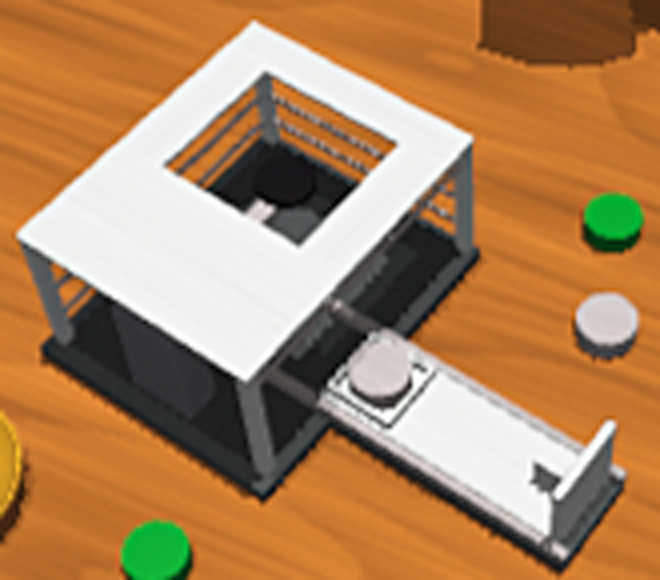

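```bash
cat > h.py <<'E'
import numpy as np, json
from cell import robot
from scipy.optimize import least_squares
from scipy.spatial.transform import Rotation as Ro
cal={c:robot.calibration(c) for c in ("top","scene")}
def proj(c,X,k=None):
    k=k or cal[c]; p=(np.atleast_2d(X)@k["R"].T+k["t"])@k["K"].T; return p[:,:2]/p[:,2:]
def W(p,P): # p: x,y,yaw of guard origin ; P local
    P=np.atleast_2d(P).astype(float); c,s=np.cos(p[2]),np.sin(p[2])
    return np.c_[p[0]+c*P[:,0]-s*P[:,1],p[1]+s*P[:,0]+c*P[:,1],P[:,2]]
E
python3 - <<'E'
from h import *
L=np.array([[.105,.09],[.105,-.09],[-.115,-.09],[-.115,.09],[.015,.055],[.015,-.055],[-.085,-.055],[-.085,.055]]); L=np.c_[L,[.122]*8]
t=np.array([[370,118],[660,178],[597,530],[296,472],[400,275],[575,307],[547,464],[368,430]]); t=(t+.5)/5-.5+[220,140]
s=np.array([[245,382],[18,235],[255,22],[472,138],[300,245],[163,165],[265,72],[398,145]]); s=(s+.5)/4-.5+[160,160]
for use in ("t","s","ts"):
    f=lambda p:np.r_[(proj("top",W(p,L))-t).ravel()*("t" in use),(proj("scene",W(p,L))-s).ravel()*("s" in use)]
    r=least_squares(f,[.5,-.1,-.2]);
    print(use,r.x,np.abs(r.fun).max()); 
p=r.x; np.save("p.npy",p); print(f(p).reshape(-1,2).round(1))
F=[-.035,.09+.062+.11,.054]
print("win",W(p,[-.035,0,.122]),"face",W(p,F))
for c in cal: print(c,proj(c,W(p,[F,[-.065,F[1],.076],[-.005,F[1],.076],[-.035,F[1]-.152,.021]])).round(1).tolist())
E
```

```text
t [ 0.55497624 -0.12945613 -0.17690876] 0.75387040804398
s [ 0.55556102 -0.128188   -0.1864147 ] 0.6798277098806125
ts [ 0.55518376 -0.12880231 -0.18200843] 0.953722876183889
[[ 0.   0.4]
 [-0.4  0. ]
 [-0.7 -0.3]
 [ 0.4 -1. ]
 [-0.5 -0.8]
 [ 0.1  0.1]
 [-0.4  0.7]
 [-0.6  0.1]
 [ 0.3 -0.5]
 [-0.7 -0.1]
 [-0.6 -0.2]
 [ 0.3 -0.3]
 [-0.2  0.4]
 [-0.6  0.2]
 [-0.2 -0.6]
 [ 0.5 -0.7]]
win [[ 0.52076189 -0.12246713  0.122     ]] face [[0.56818525 0.13520519 0.054     ]]
top [[230.9, 200.5], [228.2, 208.3], [232.4, 189.9], [277.7, 212.0]]
scene [[317.7, 264.2], [325.0, 250.4], [311.5, 268.3], [266.8, 242.0]]
```

Run:
```python
from h import *
p=np.load("p.npy")
s=(np.array([[612,424],[557,500]])+.5)/4-.5+160
t=(np.array([[84,178],[58,292]])+.5)/5-.5+[220,140]
# corners outer top: front(-x), back(+x)
def f(q):
    P=W(p,[[q[0]-.03,q[1],.076],[q[0]+.03,q[1],.076]])
    return np.r_[(proj("scene",P)-s).ravel(),(proj("top",P)[::-1]-t).ravel()]
r=least_squares(f,[0,.26]); print(r.x,r.fun.round(1))
# det pinpoints
g=lambda q:np.r_[(proj("scene",W(p,[q[0],q[1],.054]))-[308.3,280.7]).ravel(),(proj("top",W(p,[q[0],q[1],.054]))-[234.9,184.3]).ravel()]
r2=least_squares(g,[0,.26]); print(r2.x,r2.fun.round(1))
print("face",W(p,[r.x[0],r.x[1],.054]))
for c,o in(("top",[[140.7,201.3],[252,158]]),("scene",[[269.7,318.9]])):
  k=cal[c]
  for uv in o:
    d=k["R"].T@np.linalg.inv(k["K"])@[*uv,1]; C=-k["R"].T@k["t"]; l=(0.0-C[2])/d[2]; print(c,uv,C+l*d)
o=robot.get_obs(); print(Ro.from_rotvec(o["tcp_rot"]).as_matrix().round(3))
```

```text
[0.01300245 0.26025062] [ 1.  -1.3  0.6 -1.5 -0.1  0.3  0.9 -4.3]
[0.01680078 0.26532328] [-1.1 -0.1 -1.4  0.5]
face [[0.61507816 0.12479601 0.054     ]]
top [140.7, 201.3] [0.56939581 0.43610462 0.        ]
top [252, 158] [0.72628798 0.07562558 0.        ]
scene [269.7, 318.9] [0.71939206 0.0787485  0.        ]
[[ 0.934  0.357 -0.   ]
 [ 0.357 -0.934 -0.   ]
 [-0.     0.    -1.   ]]
```

```bash
cat >> h.py <<'E'
def delta(P,yaw=None):
    """P world target -> shift in tool axes cm, and tool-frame rotvec deg to pose (z down, tool-x heading yaw)"""
    o=robot.get_obs(); R=Ro.from_rotvec(o["tcp_rot"]).as_matrix()
    d=R.T@(np.array(P)-o["ee_pos"])*100
    r=None
    if yaw is not None:
        c,s=np.cos(yaw),np.sin(yaw); T=np.array([[c,s,0],[s,-c,0],[0,0,-1]])
        r=Ro.from_matrix(R.T@T).as_rotvec(degrees=True).round(2)
    return d.round(2),r
def loc(p,X):
    c,s=np.cos(p[2]),np.sin(p[2]); d=np.asarray(X)-[p[0],p[1],0]; return np.array([c*d[0]+s*d[1],-s*d[0]+c*d[1],d[2]])
E
python3 - <<'E'
from h import *
p=np.load("p.npy"); print(p)
P=W(p,[.016,.33,.25])[0]; print(P,delta(P,p[2]+np.pi/2),delta(P,p[2]),delta(P,p[2]+np.pi))
k=robot.calibration("wrist"); o=robot.get_obs(); R=Ro.from_rotvec(o["tcp_rot"]).as_matrix()
print("cam in tool",R.T@(-k["R"].T@k["t"]-o["ee_pos"]),(R.T@k["R"].T).round(2))
E
```

```text
[ 0.55518376 -0.12880231 -0.18200843]
[0.63065119 0.19285071 0.25      ] (array([ 65.8 , -48.01,  -3.19]), array([  0.  ,   0.  , -58.67])) (array([ 65.8 , -48.01,  -3.19]), array([ 0.  ,  0.  , 31.33])) (array([ 65.8 , -48.01,  -3.19]), array([  -0.  ,    0.  , -148.67]))
cam in tool [ 0.07090271  0.00094349 -0.15634108] [[-0.   -0.96 -0.28]
 [ 1.   -0.    0.  ]
 [-0.   -0.28  0.96]]
```

Call:
{"method": "jog_arm", "body": {
  "targets": [
    [4.1,-3,-0.4,0,0,0,1],
    [4.1,-3,-0.4,0,0,0,1],
    [4.1,-3,-0.4,0,0,0,1],
    [4.1,-3,-0.4,0,0,0,1],
    [4.1,-3,-0.4,0,0,0,1],
    [4.1,-3,-0.4,0,0,0,1],
    [4.1,-3,-0.4,0,0,0,1],
    [4.1,-3,-0.4,0,0,0,1],
    [4.1,-3,0,0,0,0,1],
    [4.1,-3,0,0,0,0,1],
    [4.1,-3,0,0,0,0,1],
    [4.1,-3,0,0,0,0,1]
  ]
}}

```text
time: 2.3
ee_pos: [0.5193, 0.023, 0.2503]
tcp_rot: [3.089, 0.57, 0.001]
wrist_force: [0.7, 0.5, 0.2]
width: 0.0003
```

Call:
{"method": "jog_arm", "body": {
  "targets": [
    [4.1,-3,0,0,0,0,1],
    [4.1,-3,0,0,0,0,1],
    [4.1,-3,0,0,0,0,1],
    [4.1,-3,0,0,0,0,1],
    [0,0,0,0,0,-9.8,1],
    [0,0,0,0,0,-9.8,1],
    [0,0,0,0,0,-9.8,1],
    [0,0,0,0,0,-9.8,1],
    [0,0,0,0,0,-9.8,1],
    [0,0,0,0,0,-9.7,1],
    [0,0,0,0,0,0,1],
    [0,0,0,0,0,0,1]
  ]
}}

```text
time: 3.8
ee_pos: [0.6289, 0.192, 0.2501]
tcp_rot: [-2.416, -2.008, 0.0]
wrist_force: [0.2, -0.9, 0.5]
width: -0.0001
```

Run:
```python
from h import *
import cv2
p=np.load("p.npy")
o=robot.get_obs(); k=robot.calibration("wrist")
im=robot.read_camera("wrist"); cv2.imwrite("pics/w1.png",im[:,:,::-1])
for n in("push_face","lever_pad","window"): print(n,[(x["at"],round(x["conf"],2)) for x in robot.pinpoint("wrist",n)])
for x in (0.013,.0165): print(proj("wrist",W(p,[[x,.262,.054],[x-.03,.262,.076],[x+.03,.262,.076],[x-.03,.256,.076],[x+.03,.256,.076]]),k).round(1).tolist())
print(o["time"],o["joint_positions"],o["wrist_force"],o["width"],loc(p,o["ee_pos"]),delta(W(p,[.016,.33,.25])[0],p[2]+np.pi/2))
```

```text
push_face [([276.8, 237.6], 0.94)]
lever_pad []
window []
[[277.8, 233.3], [253.1, 239.9], [302.3, 239.7], [253.3, 244.4], [302.2, 244.3]]
[[280.5, 233.3], [256.0, 239.9], [305.2, 239.7], [256.1, 244.4], [305.1, 244.3]]
3.8 [2.96305125e-01 3.96534581e-01 3.82282051e-01 1.55660246e+00
 6.36841510e-06 2.05139552e+00] [ 0.23374659 -0.94064198  0.49197515] -0.0001345249180926208 [0.01442513 0.32884344 0.25005556] (array([0.11, 0.16, 0.01]), array([ 0.  ,  0.  , -0.03]))
```

View pics/w1.png

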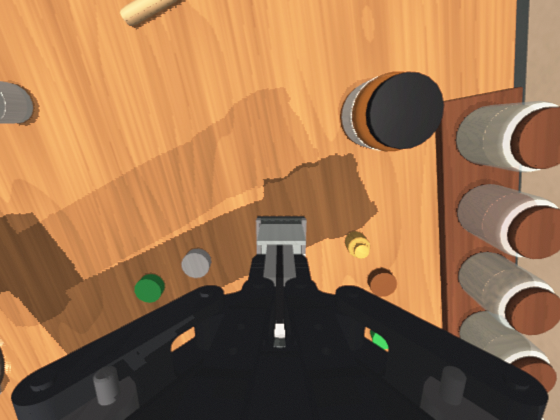

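The wrist picture shows the push plate at (256–305, 217–252), ahead of the shut fingertips and centred in x. There's nothing in the way of the descent: the jar is at (390,110) and the weight at (359,245).

Call:
{"method": "jog_arm", "body": {
  "targets": [
    [0,0,4,0,0,0,1],
    [0,0,4,0,0,0,1],
    [0,0,4,0,0,0,1],
    [0,0,4,0,0,0,1],
    [0,0,3.4,0,0,0,1],
    [-1.5,0,0,0,0,0,1],
    [-1.5,0,0,0,0,0,1],
    [-1,0,0,0,0,0,1],
    [0,0,0,0,0,0,1],
    [0,0,0,0,0,0,1]
  ]
}}

```text
time: 5.25
ee_pos: [0.6222, 0.1527, 0.057]
tcp_rot: [2.414, 2.01, 0.002]
wrist_force: [0.1, 0.3, -1.1]
width: 0.0
```

Run:
```python
from h import *
import cv2
p=np.load("p.npy")
o=robot.get_obs()
for c in("wrist","scene","top"):
  im=robot.read_camera(c); cv2.imwrite(f"pics/{c}2.png",im[:,:,::-1])
a=cv2.imread("pics/top2.png")[140:260,220:370]; b=cv2.imread("pics/scene2.png")[160:305,160:345]
cv2.imwrite("pics/z2.png",np.hstack([cv2.resize(b,(510,400)),cv2.resize(cv2.imread("pics/wrist2.png"),(290,400))]))
print(o["time"],o["wrist_force"],loc(p,o["ee_pos"]))
```

```text
5.25 [ 0.05111017  0.28923097 -1.11184608] [0.01492551 0.28897177 0.05698644]
```

View pics/z2.png

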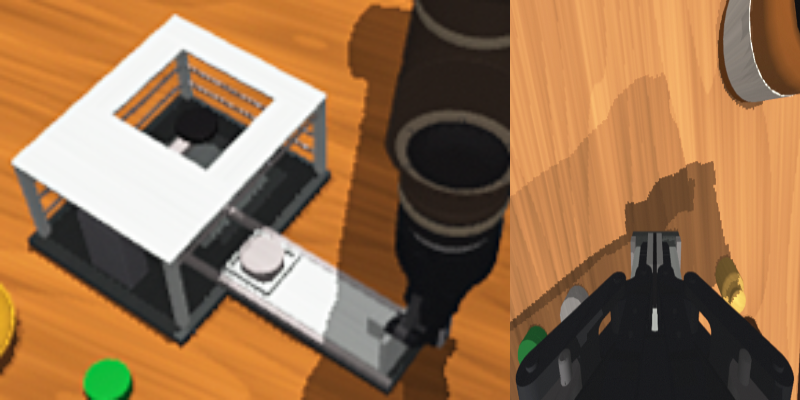

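The shut fingers are just outside the push plate, no contact yet. Next is a gentle push.

Call:
{"method": "jog_arm", "body": {
  "targets": [
    [-0.5,0,0,0,0,0,1],
    [-0.5,0,0,0,0,0,1],
    [-0.5,0,0,0,0,0,1],
    [-0.5,0,0,0,0,0,1],
    [-0.5,0,0,0,0,0,1],
    [-0.5,0,0,0,0,0,1]
  ]
}}

```text
time: 6.15
ee_pos: [0.6162, 0.123, 0.056]
tcp_rot: [-2.413, -2.011, -0.0]
wrist_force: [0.1, 2.4, -1.0]
width: -0.0002
```

Call:
{"method": "jog_arm", "body": {
  "targets": [
    [-0.7,0,0,0,0,0,1],
    [-0.8,0,0,0,0,0,1],
    [-0.8,0,0,0,0,0,1],
    [-0.8,0,0,0,0,0,1],
    [-0.8,0,0,0,0,0,1],
    [-0.8,0,0,0,0,0,1],
    [-0.8,0,0,0,0,0,1],
    [-0.6,0,0,0,0,0,1],
    [-0.6,0,0,0,0,0,1],
    [-0.5,0,0,0,0,0,1],
    [-0.4,0,0,0,0,0,1]
  ]
}}

```text
time: 7.52
ee_pos: [0.6024, 0.0481, 0.0561]
tcp_rot: [-2.414, -2.011, 0.0]
wrist_force: [-0.6, 2.5, 0.2]
width: -0.0001
```

Run:
```python
from h import *
import cv2
p=np.load("p.npy")
o=robot.get_obs()
im=robot.read_camera("scene"); cv2.imwrite(f"pics/scene3.png",im[:,:,::-1])
b=cv2.imread("pics/scene3.png")[160:305,160:345]
cv2.imwrite("pics/z3.png",cv2.resize(b,None,fx=4,fy=4))
print(o["time"],o["wrist_force"],loc(p,o["ee_pos"]))
```

```text
7.525 [-0.62825001  2.47836519  0.22819838] [0.01445391 0.18257533 0.05608717]
```

View pics/z3.png

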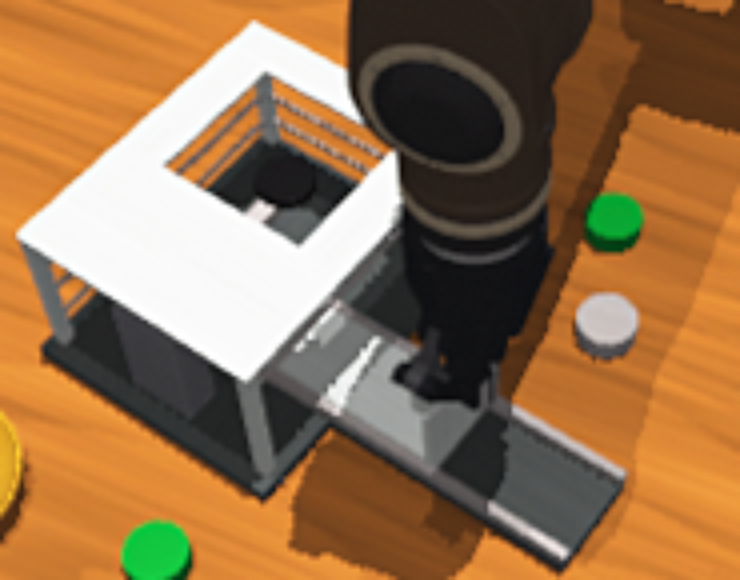

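Friction reads 2.5 N, as expected, and there's about 2 cm to go. I'll creep to the stop.

Call:
{"method": "jog_arm", "body": {
  "targets": [
    [-0.4,0,0,0,0,0,1],
    [-0.4,0,0,0,0,0,1],
    [-0.3,0,0,0,0,0,1],
    [-0.2,0,0,0,0,0,1],
    [-0.2,0,0,0,0,0,1],
    [0,0,0,0,0,0,1]
  ]
}}

```text
time: 8.32
ee_pos: [0.5999, 0.0333, 0.0562]
tcp_rot: [2.413, 2.01, -0.0]
wrist_force: [-0.3, 1.3, 0.1]
width: 0.0001
```

Call:
{"method": "jog_arm", "body": {
  "targets": [
    [-0.1,0,0,0,0,0,1],
    [-0.1,0,0,0,0,0,1],
    [0,0,0,0,0,0,1]
  ]
}}

```text
time: 8.7
ee_pos: [0.5996, 0.0316, 0.0562]
tcp_rot: [2.413, 2.011, 0.0]
wrist_force: [-0.3, 2.8, 1.3]
width: 0.0001
```

Call:
{"method": "jog_arm", "body": {
  "targets": [
    [-0.1,0,0,0,0,0,1],
    [-0.1,0,0,0,0,0,1],
    [0,0,0,0,0,0,1]
  ]
}}

```text
time: 9.07
ee_pos: [0.5991, 0.0296, 0.0561]
tcp_rot: [2.414, 2.011, -0.0]
wrist_force: [-0.4, 1.5, 0.5]
width: -0.0001
```

Call:
{"method": "jog_arm", "body": {
  "targets": [
    [-0.1,0,0,0,0,0,1],
    [-0.1,0,0,0,0,0,1],
    [0,0,0,0,0,0,1]
  ]
}}

```text
time: 9.45
ee_pos: [0.5991, 0.0292, 0.0562]
tcp_rot: [-2.411, -2.011, -0.004]
wrist_force: [1.7, 6.6, 0.4]
width: -0.0001
```

Call:
{"method": "jog_arm", "body": {
  "targets": [
    [-0.1,0,0,0,0,0,1],
    [-0.1,0,0,0,0,0,1],
    [0,0,0,0,0,0,1]
  ]
}}

```text
time: 9.82
ee_pos: [0.5991, 0.0291, 0.0563]
tcp_rot: [-2.408, -2.011, -0.008]
wrist_force: [2.1, 13.0, -0.4]
width: 0.0004
```

Run:
```python
from h import *
p=np.load("p.npy")
o=robot.get_obs()
print(o["time"],o["wrist_force"],loc(p,o["ee_pos"]))
```

```text
9.825 [ 2.10380243 12.96376125 -0.44878835] [0.01457746 0.16321726 0.05629806]
```

The tray is home: 13 N against the stop, and the face sits at local y 152 mm, as predicted. I'll back off, rise and move towards the window.

Call:
{"method": "jog_arm", "body": {
  "targets": [
    [1.0,0,0,0,0,0,1],
    [2,0,0,0,0,0,1],
    [1,0,-2,0,0,0,1],
    [0,0,-5,0,0,0,1],
    [0,0,-5,0,0,0,1],
    [0,0,-5,0,0,0,1],
    [0,0,-3.5,0,0,0,1],
    [-4,-1.7,0,0,0,0,1],
    [-4,-1.7,0,0,0,0,1],
    [-4,-1.6,0,0,0,0,1],
    [0,0,0,0,0,0,1],
    [0,0,0,0,0,0,1]
  ]
}}

```text
time: 11.32
ee_pos: [0.5351, -0.0435, 0.2612]
tcp_rot: [2.413, 2.011, 0.0]
wrist_force: [-0.3, -0.0, 0.7]
width: 0.0003
```

Run:
```python
from h import *
import cv2
p=np.load("p.npy")
o=robot.get_obs(); k=robot.calibration("wrist")
for c in("wrist","scene"):
  im=robot.read_camera(c); cv2.imwrite(f"pics/{c}4.png",im[:,:,::-1])
for n in("lever_pad","window","push_face","tin_mid"): print(n,[(x["at"],round(x["conf"],2)) for x in robot.pinpoint("wrist",n)])
L=[[.015,.055,.122],[.015,-.055,.122],[-.085,-.055,.122],[-.085,.055,.122],[-.035,0,.1]]
q=proj("wrist",W(p,L),k); print(q.round(1).tolist())
im=cv2.imread("pics/wrist4.png")
for u in q: cv2.circle(im,tuple(int(v) for v in u.round()),2,(0,0,255),-1)
cv2.imwrite("pics/w4.png",im)
b=cv2.imread("pics/scene4.png")[160:305,160:345]
cv2.imwrite("pics/z4.png",cv2.resize(b,None,fx=4,fy=4))
print(o["time"],o["wrist_force"],loc(p,o["ee_pos"]),delta(W(p,[-.035,0,.25])[0],p[2]+np.pi/2))
```

```text
lever_pad []
window []
push_face [([321.0, 123.7], 0.85)]
tin_mid [([433.4, 110.7], 0.95), ([168.2, 121.1], 0.88), ([431.5, 184.5], 0.85), ([311.4, 235.9], 0.83)]
[[325.7, 216.1], [321.5, 305.6], [236.2, 305.6], [231.8, 216.2], [278.8, 254.5]]
11.325 [-0.26248041 -0.02749226  0.70549693] [-0.03516146  0.08028904  0.26120011] (array([-8.05,  0.01,  1.08]), array([-0.03,  0.01,  0.09]))
```

View pics/w4.png

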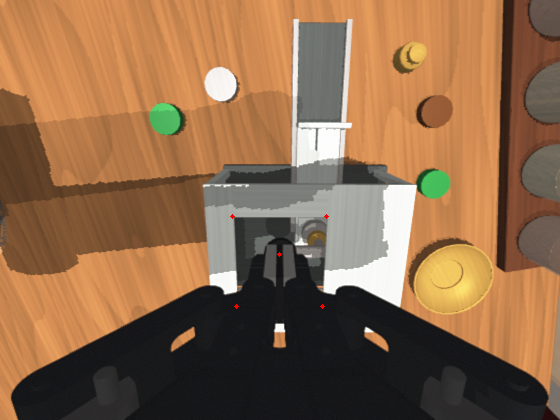

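View pics/z4.png

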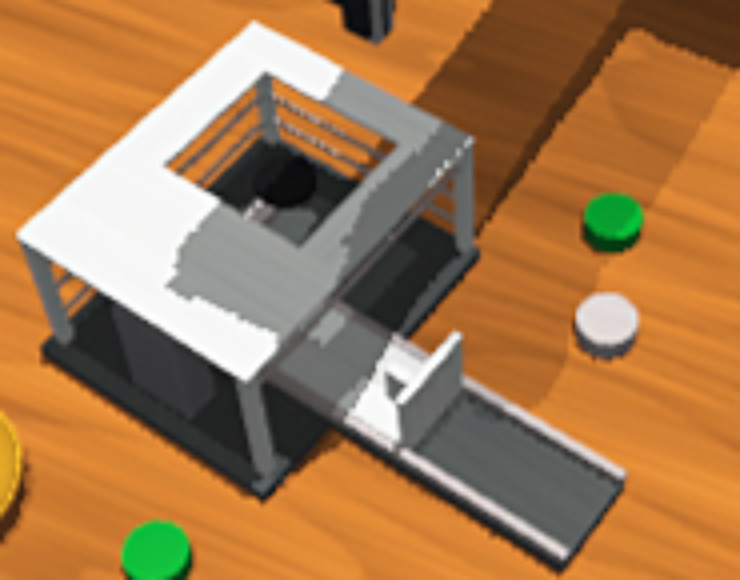

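Run:
```python
from h import *
import cv2
o=robot.get_obs(); k=robot.calibration("wrist"); R=Ro.from_rotvec(o["tcp_rot"]).as_matrix()
C=R.T@(-k["R"].T@k["t"]-o["ee_pos"])
for uv in ([250,252],[262,260],[205,290],[222,292],[12,390],[20,410]):
  d=R.T@k["R"].T@np.linalg.inv(k["K"])@[*uv,1]
  for x in (.0,.011,.02):
    l=(x-C[0])/d[0]; print(uv,x,((C+l*d)*1000).round(0))
b=cv2.imread("pics/scene4.png")[0:180,180:380]
cv2.imwrite("pics/z5.png",cv2.resize(b,None,fx=3.3,fy=3.3))
```

```text
[250, 252] 0.0 [  0. -16.  -5.]
[250, 252] 0.011 [ 11. -13. -29.]
[250, 252] 0.02 [ 20. -11. -48.]
[262, 260] 0.0 [  0.  -9. -15.]
[262, 260] 0.011 [ 11.  -7. -37.]
[262, 260] 0.02 [ 20.  -6. -56.]
[205, 290] 0.0 [  0. -32. -44.]
[205, 290] 0.011 [ 11. -27. -62.]
[205, 290] 0.02 [ 20. -23. -76.]
[222, 292] 0.0 [  0. -24. -46.]
[222, 292] 0.011 [ 11. -20. -63.]
[222, 292] 0.02 [ 20. -17. -77.]
[12, 390] 0.0 [  0. -72. -94.]
[12, 390] 0.011 [  11.  -61. -104.]
[12, 390] 0.02 [  20.  -52. -112.]
[20, 410] 0.0 [   0.  -65. -100.]
[20, 410] 0.011 [  11.  -55. -108.]
[20, 410] 0.02 [  20.  -46. -116.]
```

View pics/z5.png

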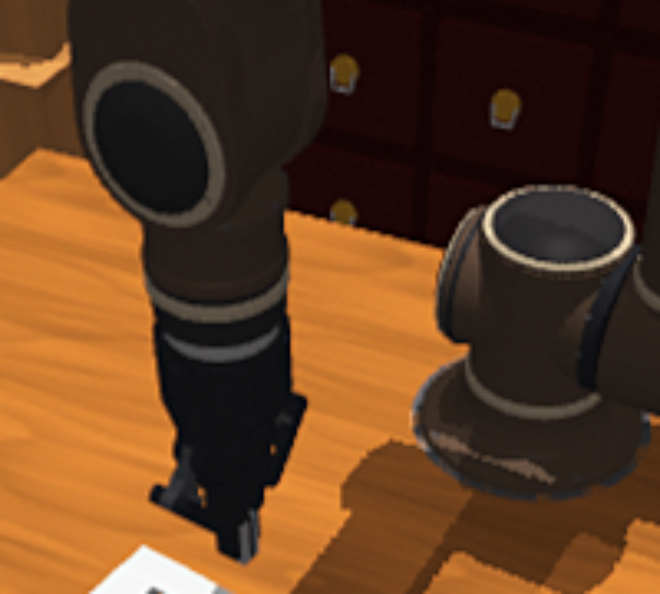

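The view agrees with the fit: the window edges are at columns 235 and 327 and row 217, within about 2 px of the prediction. The shut fingers measure about ±25 mm at plate level, so they fit the window. The push plate stands alone at home. Next I centre over the window and descend.

Call:
{"method": "jog_arm", "body": {
  "targets": [
    [-3,0,0,0,0,0,1],
    [-3,0,0,0,0,0,1],
    [-2.05,0,0,0,0,0.1,1],
    [0,0,4,0,0,0,1],
    [0,0,4,0,0,0,1],
    [0,0,3,0,0,0,1],
    [0,0,0,0,0,0,1],
    [0,0,0,0,0,0,1]
  ]
}}

```text
time: 12.62
ee_pos: [0.5209, -0.123, 0.1523]
tcp_rot: [2.414, 2.009, 0.001]
wrist_force: [-0.8, -0.5, 0.3]
width: -0.0002
```

Run:
```python
from h import *
import cv2
p=np.load("p.npy")
o=robot.get_obs()
A=[]
for c in("wrist","scene","top"):
  im=robot.read_camera(c)[:,:,::-1]; cv2.imwrite(f"pics/{c}6.png",im)
b=cv2.imread("pics/scene6.png")[130:280,150:300]; a=cv2.imread("pics/wrist6.png")
cv2.imwrite("pics/z6.png",np.hstack([cv2.resize(b,(400,400)),cv2.resize(a,(400,400))]))
print(o["time"],o["wrist_force"],loc(p,o["ee_pos"]),delta(W(p,[-.035,0,.108])[0],p[2]+np.pi/2))
```

```text
12.625 [-0.77155579 -0.51165548  0.31725002] [-0.03477117 -0.00049303  0.15233872] (array([ 0.06, -0.07,  4.47]), array([ 0.15,  0.01, -0.06]))
```

View pics/z6.png

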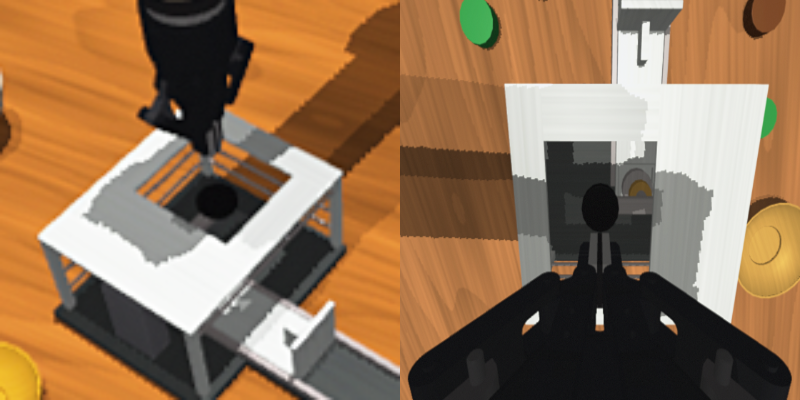

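The tool is centred over the window and the black pad lies straight below it, at (600,205) in the right half. I'm going down.

Call:
{"method": "jog_arm", "body": {
  "targets": [
    [0,0,2,0,0,0,1],
    [0,0,1.5,0,0,0,1],
    [0,0,0.5,0,0,0,1],
    [0,0,0,0,0,0,1],
    [0,0,0,0,0,0,1]
  ]
}}

```text
time: 13.4
ee_pos: [0.5206, -0.1231, 0.1117]
tcp_rot: [2.415, 2.008, 0.001]
wrist_force: [0.3, -0.6, 0.9]
width: 0.0003
```

Run:
```python
from h import *
import cv2
p=np.load("p.npy")
o=robot.get_obs();k=robot.calibration("wrist")
for c in("wrist","scene"):
  im=robot.read_camera(c)[:,:,::-1]; cv2.imwrite(f"pics/{c}7.png",im)
b=cv2.imread("pics/scene7.png")[130:280,150:300]; a=cv2.imread("pics/wrist7.png")
cv2.imwrite("pics/z7.png",np.hstack([cv2.resize(b,(400,400)),cv2.resize(a,(400,400))]))
print(o["time"],o["wrist_force"],loc(p,o["ee_pos"]),proj("wrist",W(p,[[-.035,0.02,.1]]),k))
```

```text
13.4 [ 0.31452092 -0.5849972   0.87305012] [-0.03503908 -0.00068415  0.11170949] [[278.18667495 208.42791181]]
```

View pics/z7.png

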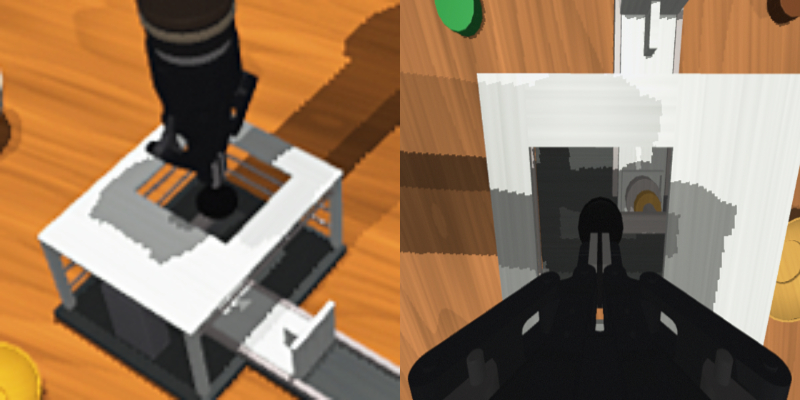

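The fingertips sit over the pad, clear of the window edges. I'm pressing now.

Call:
{"method": "jog_arm", "body": {
  "targets": [
    [0,0,0.3,0,0,0,1],
    [0,0,0.3,0,0,0,1],
    [0,0,0.4,0,0,0,1],
    [0,0,0.4,0,0,0,1],
    [0,0,0.4,0,0,0,1],
    [0,0,0.3,0,0,0,1],
    [0,0,0.2,0,0,0,1],
    [0,0,0,0,0,0,1]
  ]
}}

```text
time: 14.5
ee_pos: [0.5201, -0.123, 0.0879]
tcp_rot: [-2.415, -2.009, 0.0]
wrist_force: [-0.3, -0.7, 0.6]
width: -0.0
```

Call:
{"method": "jog_arm", "body": {
  "targets": [
    [0,0,0.1,0,0,0,1],
    [0,0,0.1,0,0,0,1],
    [0,0,0,0,0,0,1]
  ]
}}

```text
time: 14.88
ee_pos: [0.5203, -0.1231, 0.0863]
tcp_rot: [2.415, 2.009, 0.0]
wrist_force: [-0.3, 1.0, 2.6]
width: -0.0
```

Run:
```python
from h import *
import cv2
p=np.load("p.npy")
o=robot.get_obs();k=robot.calibration("wrist")
for c in("wrist","scene"):
  im=robot.read_camera(c)[:,:,::-1]; cv2.imwrite(f"pics/{c}8.png",im)
b=cv2.imread("pics/scene8.png")[150:250,180:280]; a=cv2.imread("pics/wrist8.png")
cv2.imwrite("pics/z8.png",np.hstack([cv2.resize(b,(400,400)),cv2.resize(a,(400,400))]))
o=robot.get_obs()
print(o["time"],o["wrist_force"],o["torque"],loc(p,o["ee_pos"]),proj("wrist",W(p,[[-.035,0.02,.1],[-.035,0.02,.079]]),k))
```

```text
14.975 [-0.12855079 -0.00579044  2.16779062] [0.04216098 0.10006404 0.08849569] [-0.03531864 -0.0006664   0.0863616 ] [[278.58472138 222.25661302]
 [278.64203285 210.55168886]]
```

View pics/z8.png

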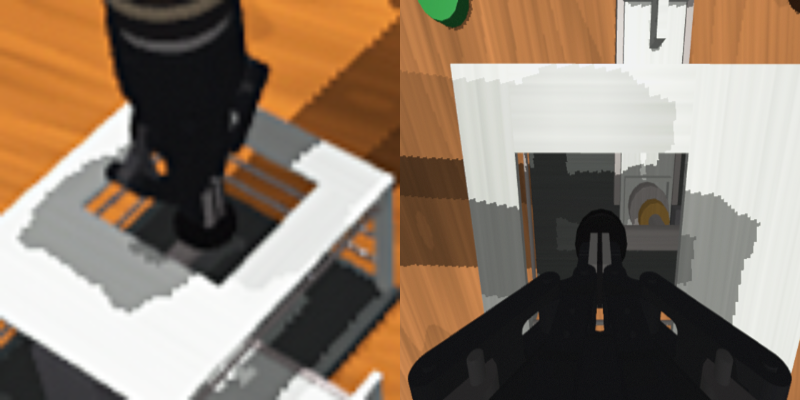

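Contact has only just begun: 2.5 N, and the pad edge in the picture is still near the up position (row 220, against 222 predicted up and 211 down). The shut tips therefore reach less far than I assumed. I'll continue in small steps and watch the force.

Call:
{"method": "jog_arm", "body": {
  "targets": [
    [0,0,0.2,0,0,0,1],
    [0,0,0.2,0,0,0,1],
    [0,0,0,0,0,0,1]
  ]
}}

```text
time: 15.35
ee_pos: [0.52, -0.123, 0.0819]
tcp_rot: [-2.415, -2.009, 0.001]
wrist_force: [-2.4, 0.1, 3.3]
width: -0.0001
```

Call:
{"method": "jog_arm", "body": {
  "targets": [
    [0,0,0.2,0,0,0,1],
    [0,0,0.2,0,0,0,1],
    [0,0,0,0,0,0,1]
  ]
}}

```text
time: 15.72
ee_pos: [0.5199, -0.123, 0.0779]
tcp_rot: [-2.415, -2.008, 0.001]
wrist_force: [-3.6, 0.2, 4.2]
width: 0.0001
```

Run:
```python
from h import *
import cv2
p=np.load("p.npy")
o=robot.get_obs();k=robot.calibration("wrist")
for c in("wrist","scene"):
  im=robot.read_camera(c)[:,:,::-1]; cv2.imwrite(f"pics/{c}9.png",im)
b=cv2.imread("pics/scene9.png")[150:250,180:280]; a=cv2.imread("pics/wrist9.png")
cv2.imwrite("pics/z9.png",np.hstack([cv2.resize(b,(400,400)),cv2.resize(a,(400,400))]))
print(o["time"],o["wrist_force"],o["torque"],loc(p,o["ee_pos"]),proj("wrist",W(p,[[-.035,0.02,.1],[-.035,0.02,.079]]),k))
```

```text
15.725 [-3.61452289  0.23991648  4.24737502] [0.16030845 0.78325084 0.02237188] [-0.03573544 -0.00069886  0.077876  ] [[279.4234525  227.93731386]
 [279.42081408 214.94300758]]
```

View pics/z9.png

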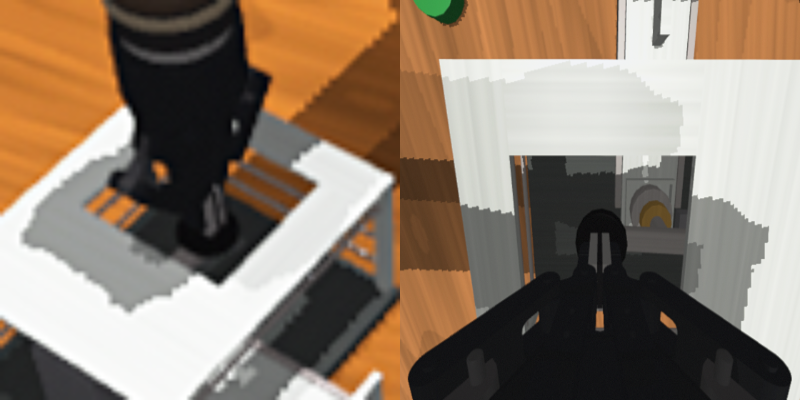

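The pad moves down with the tips and the spring force is rising as it should. Clearances look fine, so I continue.

Call:
{"method": "jog_arm", "body": {
  "targets": [
    [0,0,0.2,0,0,0,1],
    [0,0,0.2,0,0,0,1],
    [0,0,0.2,0,0,0,1],
    [0,0,0,0,0,0,1]
  ]
}}

```text
time: 16.32
ee_pos: [0.5202, -0.1231, 0.072]
tcp_rot: [-2.415, -2.009, 0.0]
wrist_force: [-4.7, 0.4, 5.3]
width: -0.0002
```

Call:
{"method": "jog_arm", "body": {
  "targets": [
    [0,0,0.2,0,0,0,1],
    [0,0,0.1,0,0,0,1],
    [0,0,0.1,0,0,0,1],
    [0,0,0,0,0,0,1]
  ]
}}

```text
time: 16.82
ee_pos: [0.5203, -0.1231, 0.0682]
tcp_rot: [2.415, 2.009, 0.0]
wrist_force: [-4.1, 1.2, 5.4]
width: 0.0001
```

Call:
{"method": "jog_arm", "body": {
  "targets": [
    [0,0,0.1,0,0,0,1],
    [0,0,0,0,0,0,1]
  ]
}}

```text
time: 17.08
ee_pos: [0.5204, -0.1231, 0.0673]
tcp_rot: [2.415, 2.009, 0.0]
wrist_force: [-4.5, 0.2, 5.1]
width: -0.0003
```

Call:
{"method": "jog_arm", "body": {
  "targets": [
    [0,0,0.1,0,0,0,1],
    [0,0,0.1,0,0,0,1],
    [0,0,0,0,0,0,1]
  ]
}}

```text
time: 17.45
ee_pos: [0.5206, -0.1231, 0.0665]
tcp_rot: [2.414, 2.008, 0.001]
wrist_force: [-6.6, 1.9, 13.5]
width: -0.0003
```

Call:
{"method": "jog_arm", "body": {
  "targets": [
    [0,0,0.1,0,0,0,1],
    [0,0,0.1,0,0,0,1],
    [0,0,0,0,0,0,1]
  ]
}}

```text
time: 17.82
ee_pos: [0.5208, -0.1232, 0.066]
tcp_rot: [2.414, 2.007, 0.003]
wrist_force: [-11.0, 1.6, 23.3]
width: -0.0001
```

The stop is reached: 21 mm of stroke, then a steep rise to 23 N. I'll look once while holding, then finish the second.

Call:
{"method": "jog_arm", "body": {
  "targets": [
    [0,0,0,0,0,0,1],
    [0,0,0,0,0,0,1],
    [0,0,0,0,0,0,1],
    [0,0,0,0,0,0,1],
    [0,0,0,0,0,0,1]
  ]
}}

```text
time: 18.45
ee_pos: [0.5208, -0.1232, 0.066]
tcp_rot: [2.414, 2.007, 0.003]
wrist_force: [-10.5, 1.6, 23.3]
width: -0.0001
```

Run:
```python
from h import *
import cv2
p=np.load("p.npy")
o=robot.get_obs();k=robot.calibration("wrist")
for c in("wrist","scene"):
  im=robot.read_camera(c)[:,:,::-1]; cv2.imwrite(f"pics/{c}10.png",im)
b=cv2.imread("pics/scene10.png")[150:250,180:280]; a=cv2.imread("pics/wrist10.png")
cv2.imwrite("pics/z10.png",np.hstack([cv2.resize(b,(400,400)),cv2.resize(a,(400,400))]))
print(o["time"],o["wrist_force"],o["torque"],loc(p,o["ee_pos"]),proj("wrist",W(p,[[-.035,0.02,.1],[-.035,0.02,.079]]),k))
```

```text
18.45 [-10.47585676   1.61939588  23.34789875] [0.45275954 2.11407668 0.04154984] [-0.03487465 -0.00067831  0.06596136] [[277.7136802  237.04942054]
 [277.79331305 221.855827  ]]
```

View pics/z10.png

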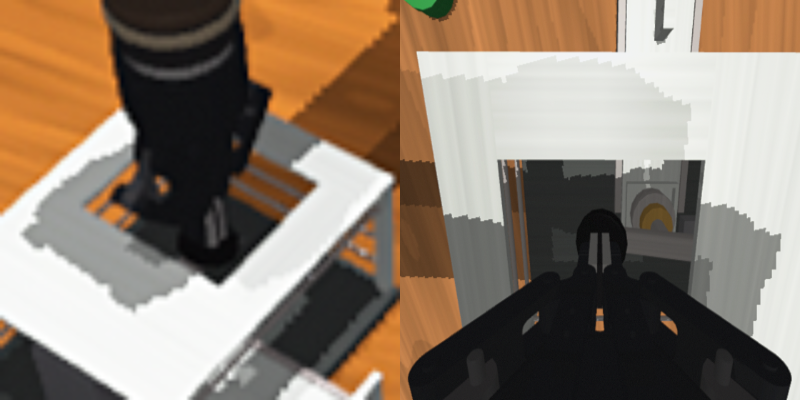

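The pad edge is at row about 220, which matches the down position (222), and it has been held for 1.1 s. I'm letting it up and retreating.

Call:
{"method": "jog_arm", "body": {
  "targets": [
    [0,0,-0.5,0,0,0,1],
    [0,0,-0.6,0,0,0,1],
    [0,0,-0.6,0,0,0,1],
    [0,0,-0.6,0,0,0,1],
    [0,0,-0.8,0,0,0,1],
    [0,0,-2,0,0,0,1],
    [0,0,-4,0,0,0,1],
    [0,0,-5,0,0,0,1],
    [0,0,-5,0,0,0,1],
    [0,0,0,0,0,0,1]
  ]
}}

```text
time: 19.8
ee_pos: [0.5226, -0.1235, 0.2586]
tcp_rot: [2.41, 2.005, 0.008]
wrist_force: [1.0, 0.2, 0.1]
width: 0.0
```

Call:
{"method": "jog_arm", "body": {
  "targets": [
    [3,-3,0,0,0,0,1],
    [4,-4,0,0,0,0,1],
    [4,-4,0,0,0,0,1],
    [4,-3,0,0,0,0,1],
    [0,0,0,0,0,0,1],
    [0,0,0,0,0,0,1]
  ]
}}

```text
time: 20.55
ee_pos: [0.4102, 0.05, 0.2536]
tcp_rot: [2.414, 2.01, -0.0]
wrist_force: [-0.7, 0.2, 0.2]
width: 0.0001
```

Run:
```python
from h import *
import cv2
o=robot.get_obs()
for c in("wrist","scene","top"):
  im=robot.read_camera(c)[:,:,::-1]; cv2.imwrite(f"pics/{c}11.png",im)
b=cv2.imread("pics/scene11.png")[150:300,170:330]; a=cv2.imread("pics/top11.png")
cv2.imwrite("pics/z11.png",np.hstack([cv2.resize(b,(400,400)),cv2.resize(a[130:270,200:380],(400,400))]))
print(o["time"],o["wrist_force"],o["ee_pos"])
```

```text
20.55 [-0.71272246  0.19146188  0.24738103] [0.41019174 0.0499603  0.25363674]
```

View pics/z11.png

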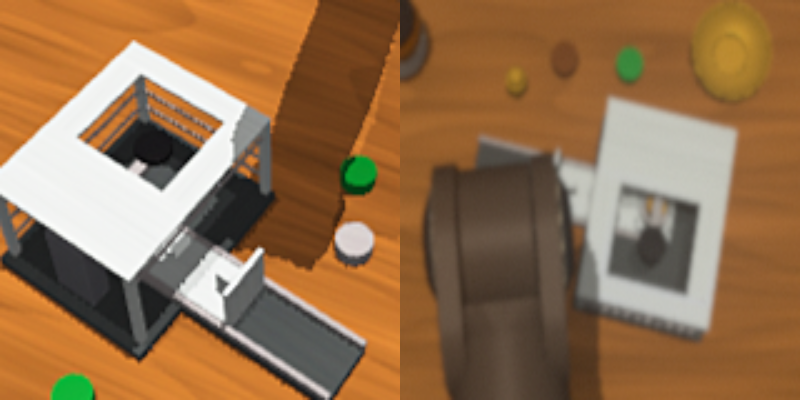

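View pics/scene11.png

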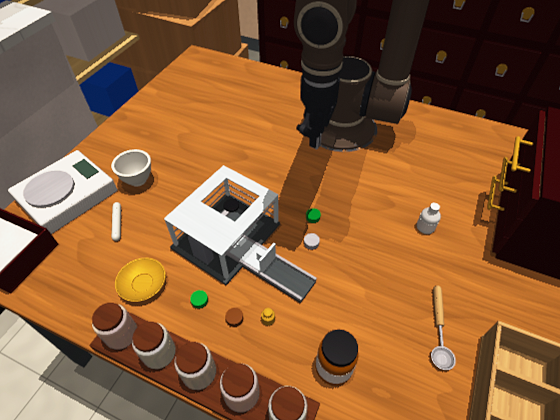

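View pics/wrist11.png

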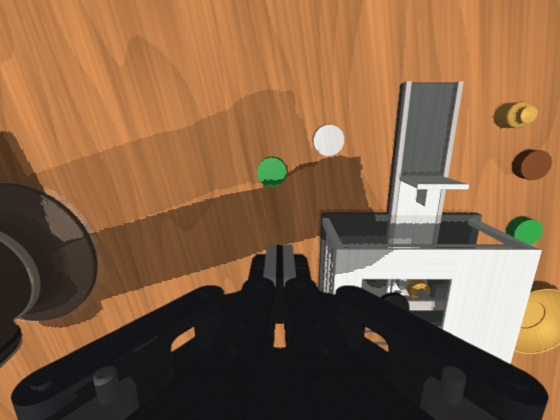

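The lever pad is back up, at (230,205) in the scene view as at the start. The tray is home with its plate at (262,258), the bystanders haven't moved, and the arm is clear. I'm handing the job in.

Run:
```python
from h import *
import cv2
a=cv2.imread("pics/scene0.png").astype(int); b=cv2.imread("pics/scene11.png").astype(int)
print("pad patch diff",abs(a-b)[198:212,222:240].mean())
print(robot.job_done())
```

```text
pad patch diff 1.1256613756613756
the job is handed in; nothing more can be done
None
```

I pushed the tray home, then pressed the lever to its stop through the window, held it there and let it back up. The job was handed in at about 21 s, with no verdict reported.

- **Tray:** it stopped where predicted and held against 13 N. I did not start on the lever until that was confirmed.
- **Lever:** contact began about 20 mm lower than I expected from the stated fingertip length. From there it went down about 21 mm to a hard stop. I held it there for about 1.1 s at up to 23 N.
- **Last checks:** the lever pad looks the same as at the start, and the tray is still home. The bystanders have not moved, and the arm is clear with about 0 N on the wrist.
- **Guard:** I saw no contact with it in the pictures or forces.
- **Tin:** it appeared under the die in the wrist picture after the push. I did not check it separately after the press, because it is mostly hidden by the guard.

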